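# Stack the sieve column on the laboratory shaker

### The job

Build up the sieve column on the receiving pan of the shaker, working upward: first the blue fine sieve, on it the yellow medium sieve, then the red coarse sieve, and last the white lid on top. Each must be upright and fully seated in the one below, and then be let go; leave the reagent bottle, the black jar and the brush where they are.

Things in the scene. Friction and masses are not known exactly. Their poses are not given: they have to be found in the camera images.
- fine_center (a point): Blue plastic sieve, 70 g, a very close wire mesh inside. 38 mm tall: tapered foot 0-8 mm up (40 to 47 mm wide), round 60 mm band 8-26 mm up (grip here), open collar 26-38 mm up, 55 mm outside, 51 inside. Seated, its foot is inside the collar below and its band rests on that collar's rim: each layer adds 30 mm. Point: its centre, on the axis, 19 mm above its bottom; z up.
- medium_center (a point): Yellow plastic sieve, 70 g, a medium wire mesh inside. 38 mm tall: tapered foot 0-8 mm up (40 to 47 mm wide), round 60 mm band 8-26 mm up (grip here), open collar 26-38 mm up, 55 mm outside, 51 inside. Seated, its foot is inside the collar below and its band rests on that collar's rim: each layer adds 30 mm. Point: its centre, on the axis, 19 mm above its bottom; z up.
- coarse_center (a point): Red plastic sieve, 70 g, a very open wire mesh inside. 38 mm tall: tapered foot 0-8 mm up (40 to 47 mm wide), round 60 mm band 8-26 mm up (grip here), open collar 26-38 mm up, 55 mm outside, 51 inside. Seated, its foot is inside the collar below and its band rests on that collar's rim: each layer adds 30 mm. Point: its centre, on the axis, 19 mm above its bottom; z up.
- lid_center (a point): White plastic lid, 60 g. 38 mm tall: tapered foot 0-8 mm up (40 to 47 mm wide), round 60 mm disc 8-26 mm up (grip here), low dome and black knob (16 mm wide) on top. It stands on its foot and seats like a sieve, 30 mm above the one below. Point: its centre, on the axis, 19 mm above its bottom; z up.
- pan_rim (a point): Centre of the mouth of the bare metal pan, level with its rim, 88 mm above the table; z up. Collar 55 mm outside, 51 inside, 12 high, above a 60 mm wide pan, fixed on the round plate (100 mm wide, top at 58 mm) of a fixed green shaker, 170 x 170 mm, 48 high. x points to the shaker's back. A seated blue sieve's centre is 11 mm above this point.
- reagent: Bystander: white reagent bottle with red cap and green band, 52 mm across, 105 mm tall; origin at the centre of its underside, z up.
- dark_jar: Bystander: black jar, 56 mm across, 85 mm tall; origin at the centre of its underside, z up.
- brush: Bystander: bench brush with wooden handle and grey bristles lying flat, 170 mm long, along its x axis; origin under its middle.
There are look-alikes about, which are no part of the job. Leave any green or pink look-alike of the part that bears lid_center alone.

How it is judged (in metres and radians):
On the way, in this order (a step that is already met when the one before it is completed fails the run):
1. the blue fine sieve is seated on the pan (horizontal distance between fine_center and pan_rim below 0.005 m and z of fine_center in the frame of pan_rim between 0.008 and 0.014 m and angle between fine_center's own z axis and vertical below 0.08 rad), for 0.2 s.
2. the yellow medium sieve is seated on the blue one (horizontal distance between medium_center and fine_center below 0.005 m and z of medium_center in the frame of fine_center between 0.027 and 0.033 m and angle between medium_center's own z axis and vertical below 0.08 rad), for 0.2 s.
3. the red coarse sieve is seated on the yellow one (horizontal distance between coarse_center and medium_center below 0.005 m and z of coarse_center in the frame of medium_center between 0.027 and 0.033 m and angle between coarse_center's own z axis and vertical below 0.08 rad), for 0.2 s.
4. the white lid is seated on the red sieve (horizontal distance between lid_center and coarse_center below 0.005 m and z of lid_center in the frame of coarse_center between 0.027 and 0.033 m and angle between lid_center's own z axis and vertical below 0.08 rad), for 0.2 s.
At the end, for the whole second after the job is handed in: From the pan upward stand the blue, yellow and red sieves and the white lid, each within 5 mm of the axis of the one below, within 3 mm of its fully seated height, within 0.08 rad of upright, and at rest; the three bystanders have not been moved by more than 30 mm (all of step 1 and all of step 2 and all of step 3 and all of step 4 and linear speed of each of fine, medium, coarse, lid below 0.01 m/s and angular speed of each of fine, medium, coarse, lid below 0.1 rad/s); the robot touches nothing.
It fails at once if the reagent bottle is moved by more than 30 mm (distance of reagent from where it was at the start of the episode above 0.03 m).
It fails at once if the black jar is moved by more than 30 mm (distance of dark_jar from where it was at the start of the episode above 0.03 m).
It fails at once if the brush is moved by more than 30 mm (distance of brush from where it was at the start of the episode above 0.03 m).
It also fails if it takes over 109 s, if anything falls off the work surface, if the arm or the gripper's body presses on something with over 40 N, if the wrist force passes 120 N, or if a joint passes its speed limit or range.

### The arm

A 6-joint arm with a two-finger parallel gripper is mounted at the origin on the work surface. World frame = base frame: x ahead of the robot, y to its left, z up, the work surface at z = 0. Lengths are in mm, angles in rad, forces in N, time in s.
With the tool pointing down it reaches from about 275 to 975 mm from the base axis. Payload 8.4 kg.
Tool frame: the origin (TCP) lies at the very end of the fingers, on their centre line; the grasp point (between the pads) lies 19 mm behind it (arm.grip_depth is the distance from the TCP to the grasp point, in mm); z points along the fingers, y is the direction in which the jaws open and shut (so a half turn about z gives the same grasp; the last joint's range is limited). The gripper opens to 92 mm and grips with 3 to 60 N. Pads are 20 mm wide; open, the fingers measure 128 mm over their backs; the gripper's body (75 mm by 189 mm) begins 69 mm behind the grasp point.
Start: joints at [-1.288, 0.353, 1.633, -0, 1.155, -0.002], TCP at [175.602, -599.826, 214.583] pointing down, gripper open.
Joint ranges: [-2.63, 2.63], [-0.92, 2.1], [0.06, 2.66], [-1.3, 4.44], [0, 2.69], [-3.02, 3.02]. Speed limits (rad/s): [2.22, 2.22, 2.79, 3.14, 3.14, 3.14].

### API

Orientations are given as a rotation vector (axis times angle).
In Python, from workcell import arm gives the robot as it stands.
- The arm moves only by the shell command python3 -m jog 'ROWS' [FORCE]. ROWS is a JSON object of lists of equal length, an entry for each row: "grip": the closure, from -1 (fully open) to 1 (shut); "delta_pos": the shift along the world's x, y, z in cm, a list of three; "twist": the turn about the world's z in degrees. In form: {"grip": [grip, ...], "delta_pos": [[x, y, z], ...], "twist": [twist, ...]}. A call has 1 to 10 rows; each row is the pose to reach, as a shift and turn from the pose commanded when the call began; what a row does not reach only later rows make up. A row lasts 1/8 s, in which the tool goes at most 62.5 mm and 10.7 degrees, less where a joint would pass 70% of its speed; a pose out of reach is approached as far as the arm can. A call with a gripper value outside its range is refused whole. The fingers move at their own pace and stop on an object; FORCE is the grip in N (left out, the last holds). Time passes only in rows, so rows that repeat a pose let the fingers close. It gives the time, the measured TCP pose, the force and the opening at its end, in the units of the state.
- arm.sense(): the state, without advancing time (a new reading comes with each control period).
- arm.get_image(name): name is "side" or "top" or "wrist"; returns a dict with "pixels" (420x560x3 uint8, red, green, blue), "K" (3x3 intrinsics, pixels), "origin" and "orientation" of the camera in the world; the wrist camera has in their place "T_tool_cam" (4x4, takes a point from camera to tool coordinates, whose origin is the TCP and whose axes are the flange's). Camera axes: x right, y up, looking along -z (the intrinsics and any distortion apply to the point x, -y, -z); pixel columns grow to the right and rows downward; lengths in mm; the calibration is good to about 2 mm. The wrist camera is an equidistant fisheye: a pixel r from the principal point sees the ray r / f radians off the axis. A picture is of the moment at which its call begins: read the wrist's pose just before it. There is no depth.
- arm.finish_job(): hands the job in, once; it reports no verdict.
The state is a dict: "time": time; "joints": joint angles; "joint_vel": joint speeds; "joint_torque": joint torques, N m; "tcp_pos": TCP position; "orientation": TCP orientation; "ft_force": force on the tool from outside, world axes, zero at the start; "ft_torque": the same for the moment, N m; "grip_width": finger opening in mm.
Only numpy, scipy, OpenCV 4.12 (cv2) and the standard library are available. Lean on these libraries where they do the work, as an engineer would, in place of code of your own. Each camera call takes 0.05 s, during which the arm holds its last target. There are 200 camera calls.

## Working session

There is one attempt and no reset: what is moved stays moved. The work goes in short steps, Python scripts to look and compute and a shell command to move; the robot and the scene stay as the last step left them, time stands still between calls to the robot, and variables do not carry over. Pictures are saved under pics/ and viewed, about 12 in all and at most 16, crops included, and the job is handed in when it is done.

```bash
mkdir -p pics; python3 - <<'E'
from workcell import arm
import cv2,numpy as np
for n in("top","side"):
    d=arm.get_image(n); cv2.imwrite(f"pics/{n}0.png",d["pixels"][:,:,::-1])
    print(n,np.round(d["K"],1).tolist(),np.round(d["origin"],1),np.round(np.array(d["orientation"]),4).tolist(),[k for k in d])
s=arm.sense();print(s)
E
```

```text
top [[423.0, 0.0, 277.1], [0.0, 423.0, 211.4], [0.0, 0.0, 1.0]] [ 378.6  -23.2 1302.3] [0.104, -0.1409, -1.585] ['pixels', 'K', 'origin', 'orientation']
side [[399.5, 0.0, 277.1], [0.0, 399.5, 207.9], [0.0, 0.0, 1.0]] [290.8 605.2 681.8] [0.2333, -1.1541, -2.4646] ['pixels', 'K', 'origin', 'orientation']
{'time': 0.1, 'joints': array([-1.28838879e+00,  3.53592057e-01,  1.63405516e+00,  2.09252226e-05,
        1.15520284e+00, -2.41482549e-03]), 'joint_vel': array([-9.82871988e-04, -1.06640567e-03, -1.38954817e-03,  6.43167958e-04,
        7.27359997e-05, -1.55838937e-03]), 'joint_torque': array([-1.57437429e-03, -5.94907629e+01, -3.34930480e+01,  6.99069514e-02,
        1.84480503e-02, -1.47375846e-05]), 'tcp_pos': array([ 175.48987059, -599.3906432 ,  213.93251404]), 'orientation': array([-3.10855596e+00, -4.45696933e-01,  2.45742150e-04]), 'ft_force': array([ 0.47766913, -0.24397385,  0.58064706]), 'ft_torque': array([-0.03578329, -0.01557412,  0.02273198]), 'grip_width': 91.92909803353136}
```

View pics/top0.png

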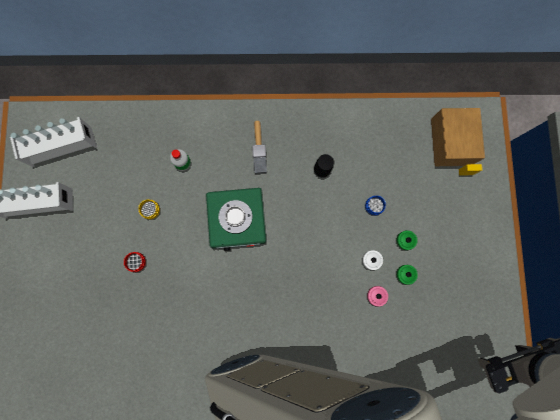

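View pics/side0.png

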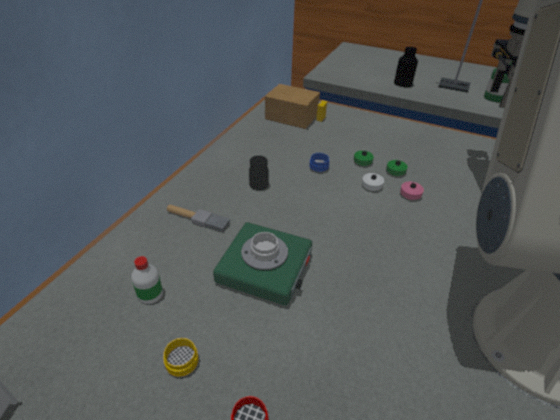

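The top view shows blue at (375,205), white lid (373,260), yellow (149,209), red (135,262) and the pan (235,217). The side view agrees: everything is upright and the grasps are clear. Next I locate them by colour.

```bash
cat > h.py <<'E'
from workcell import arm
import cv2,numpy as np
from scipy.spatial.transform import Rotation as R
def cam(n):
    s=arm.sense(); d=arm.get_image(n)
    if n=="wrist":
        T=np.array(d["T_tool_cam"]); Rt=R.from_rotvec(s["orientation"]).as_matrix()
        d["o"]=Rt@T[:3,3]+s["tcp_pos"]; d["R"]=Rt@T[:3,:3]
    else: d["o"]=np.array(d["origin"]); d["R"]=R.from_rotvec(d["orientation"]).as_matrix()
    d["n"]=n; d["K"]=np.array(d["K"]); d["s"]=s; return d
def ray(d,uv):
    K=d["K"]; p=np.array([(uv[0]-K[0,2])/K[0,0],(uv[1]-K[1,2])/K[1,1]])
    if d["n"]=="wrist":
        r=np.linalg.norm(p)+1e-12; v=np.array([*(p/r*np.sin(r)),np.cos(r)])
    else: v=np.array([*p,1.])
    return d["R"]@(v*[1,-1,-1])
def plane(d,uv,z):
    v=ray(d,uv); return d["o"]+v*(z-d["o"][2])/v[2]
def pix(d,P):
    v=d["R"].T@(np.array(P)-d["o"])*[1,-1,-1]; K=d["K"]
    if d["n"]=="wrist":
        r=np.hypot(v[0],v[1]); q=v[:2]/max(r,1e-9)*np.arctan2(r,v[2])
    else: q=v[:2]/v[2]
    return np.array([q[0]*K[0,0]+K[0,2],q[1]*K[1,1]+K[1,2]])
def mask(d,c):
    h=cv2.cvtColor(d["pixels"],cv2.COLOR_RGB2HSV); H,S,V=cv2.split(h)
    if c=="white": m=(S<40)&(V>170)
    elif c=="red": m=((H<6)|(H>174))&(S>150)&(V>60)
    elif c=="yellow": m=(H>18)&(H<34)&(S>130)&(V>70)
    elif c=="blue": m=(H>105)&(H<128)&(S>130)&(V>50)
    return m.astype(np.uint8)
def blobs(m,amin):
    cs,_=cv2.findContours(m,cv2.RETR_EXTERNAL,cv2.CHAIN_APPROX_NONE)
    return [c[:,0,:] for c in cs if cv2.contourArea(c)>amin]
def save(d,name,marks=()):
    im=d["pixels"][:,:,::-1].copy()
    for p in marks: cv2.drawMarker(im,tuple(int(round(x)) for x in p),(255,0,255),0,9,1)
    cv2.imwrite(f"pics/{name}.png",im)
E
python3 - <<'E'
from h import *
for n in("top","side"):
    d=cam(n)
    for c in("blue","yellow","red","white"):
        for b in blobs(mask(d,c),60 if n=="top" else 80):
            (u,v),r=cv2.minEnclosingCircle(b); 
            x,y,w,h=cv2.boundingRect(b); u,v=x+w/2-.5,y+h/2-.5
            z=95 if c=="white" and n=="top" and 200<u<260 else 19
            if w<60: print(n,c,(round(u),round(v)),(w,h),np.round(plane(d,(u,v),z),0))
E
```

```text
top blue (375, 205) (21, 19) [ 595. -359.   19.]
top yellow (148, 209) (22, 21) [593. 337.  19.]
top yellow (470, 169) (23, 13) [ 705. -666.   19.]
top red (134, 262) (22, 20) [435. 375.  19.]
top white (554, 414) (11, 10) [ -29. -846.   19.]
top white (373, 260) (19, 20) [ 427. -343.   19.]
top white (235, 216) (33, 32) [555.  68.  95.]
top white (29, 196) (59, 30) [638. 700.  19.]
side blue (319, 162) (19, 17) [ 596. -362.   19.]
side yellow (180, 357) (36, 39) [593. 337.  19.]
side yellow (322, 110) (12, 21) [ 710. -687.   19.]
side red (250, 408) (38, 24) [441. 360.  19.]
side red (140, 262) (12, 12) [804. 192.  19.]
```

```bash
python3 -m jog '{"grip":[-1,-1,-1,-1,-1,-1,-1,-1,-1,-1],"delta_pos":[[5,3,0],[11,6,0],[16,9,0],[21,12,0],[26,15,0],[32,18,0],[37,21,0],[41.9,23.9,0],[41.9,23.9,0],[41.9,23.9,0]],"twist":[0,0,0,0,0,0,0,0,0,0]}' 20; python3 - <<'E'
from h import *
d=cam("wrist"); save(d,"w1",[pix(d,[595,-360,38])]); print(d["s"]["tcp_pos"],d["o"],d["R"].round(2).tolist(),d["K"].tolist())
for c in("blue","white"):
  for b in blobs(mask(d,c),200):
    x,y,w,h=cv2.boundingRect(b); print(c,x,y,w,h,plane(d,(x+w/2-.5,y+h/2-.5),26))
E
```

```text
time: 1.45
tcp_pos: [594.0, -360.8, 214.1]
orientation: [-3.109, -0.447, 0.002]
ft_force: [-0.6, -0.6, -0.0]
grip_width: 92.3
[ 594.0263928  -360.76519719  214.10434887] [ 666.62190596 -339.34057504  384.66109982] [[0.28, 0.92, 0.26], [-0.96, 0.27, 0.08], [-0.0, -0.27, 0.96]] [[325.19226210127806, 0.0, 282.56599019438636], [0.0, 325.19226210127806, 209.37306122061298], [0.0, 0.0, 1.0]]
blue 537 221 23 70 [ 616.4528137  -793.20213991   26.        ]
blue 256 162 52 52 [ 595.03558083 -358.94791387   26.        ]
white 210 287 40 32 [ 431.36531506 -336.5291591    26.        ]
white 275 168 28 21 [ 607.66855529 -363.41192857   26.        ]
```

View pics/w1.png

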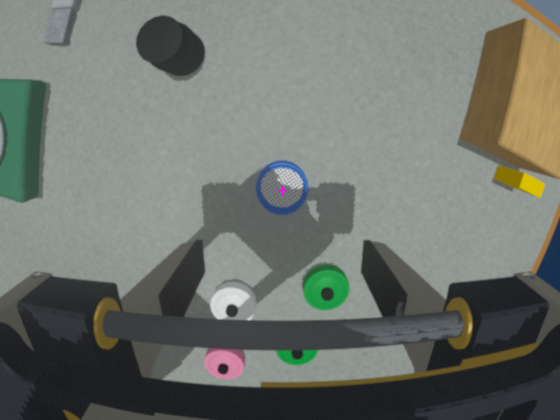

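The wrist view shows the blue sieve at (282,188), giving (595,-359), and all three views agree within 2 mm. I'll descend and grip.

```bash
python3 -m jog '{"grip":[-1,-1,-1,-1,-1,-1],"delta_pos":[[0.1,0.15,-5],[0.1,0.15,-11],[0.1,0.15,-16],[0.1,0.15,-19],[0.1,0.15,-21],[0.1,0.15,-21]],"twist":[0,0,0,0,0,0]}' 20; python3 -m jog '{"grip":[1,1,1,1,1,1,1,1],"delta_pos":[[0,0,0],[0,0,0],[0,0,0],[0,0,0],[0,0,0],[0,0,0],[0,0,0],[0,0,0]],"twist":[0,0,0,0,0,0,0,0]}' 20
```

```text
time: 2.25
tcp_pos: [594.3, -359.7, 3.7]
orientation: [-3.109, -0.444, 0.003]
ft_force: [-0.3, -1.1, 0.2]
grip_width: 92.0
time: 3.25
tcp_pos: [596.0, -359.5, 5.3]
orientation: [3.109, 0.446, 0.001]
ft_force: [-0.3, 0.6, 5.6]
grip_width: 58.9
```

```bash
python3 -m jog '{"grip":[1,1,1,1,1,1,1,1,1,1],"delta_pos":[[0,0,3],[0,0,8],[0,0,14],[0,0,20],[-1,6,21],[-2,12,21],[-3,18,21],[-4,24,21],[-4,27,21],[-4,27,21]],"twist":[0,0,0,0,0,0,0,0,0,0]}'; python3 - <<'E'
from h import *
d=cam("wrist"); print(d["s"]["tcp_pos"],d["s"]["grip_width"])
save(d,"w2",[pix(d,[555,68,88])])
d=cam("top"); im=d["pixels"][170:260,190:280,::-1]; cv2.imwrite("pics/t2.png",cv2.resize(im,None,fx=6,fy=6,interpolation=2))
E
```

```text
time: 4.5
tcp_pos: [555.3, -87.4, 214.6]
orientation: [-3.109, -0.45, 0.0]
ft_force: [-0.7, -0.4, -0.8]
grip_width: 58.6
[555.33559857 -87.44006979 214.63021656] 58.638890905394014
```

View pics/w2.png

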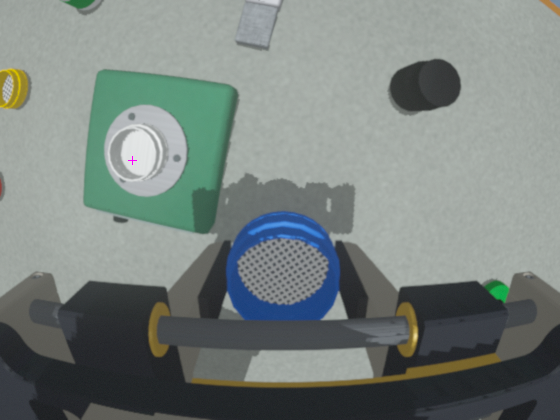

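The sieve is held level and the pan mouth is near (135,151). I'll take an enlarged crop with an edge fit.

```bash
python3 - <<'E'
from h import *
im=cv2.imread("pics/w2.png"); t=cv2.imread("pics/t2.png")
c=cv2.resize(im[110:200,90:200],None,fx=5,fy=5,interpolation=2)[:,:,:]
cv2.imwrite("pics/c2.png",np.hstack([c[:450],cv2.resize(t[120:420,60:360],(250,450//1))[:450]]))
E
```

```text
(no output)
```

View pics/c2.png

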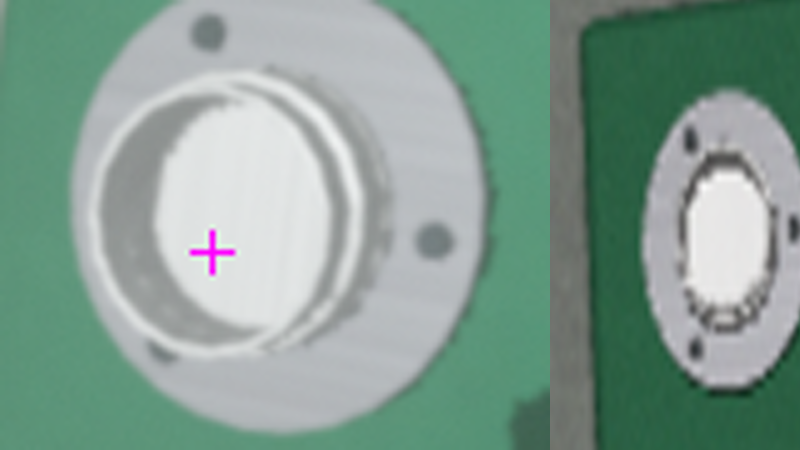

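```bash
cat > pan.py <<'E'
from h import *
from scipy.optimize import least_squares
def circ(P,r=None):
    c0=[*P.mean(0)]+([] if r else [40])
    f=lambda p: np.hypot(P[:,0]-p[0],P[:,1]-p[1])-(r or p[2])
    s=least_squares(f,c0,loss="soft_l1"); return s.x.round(1),np.abs(s.fun).mean().round(2)
def edge(d,mk,center,z,r,far):
    # radial scan in the plane z: outermost mask pixel within 1.3 r, per direction
    out=[]; cam2=np.array(center)-d["o"][:2]; cam2/=np.linalg.norm(cam2)+1e-9
    for a in np.arange(0,2*np.pi,.05):
        e=np.array([np.cos(a),np.sin(a)])
        if far and e@cam2<0.15: continue
        for t in np.arange(1.3*r,.6*r,-.25):
            q=np.round(pix(d,[*(center+e*t),z])).astype(int)
            if 0<=q[0]<560 and 0<=q[1]<420 and mk[q[1],q[0]]: out.append(center+e*t); break
    return np.array(out)
if __name__=="__main__":
  for n in("wrist","top"):
    d=cam(n); h=cv2.cvtColor(d["pixels"],cv2.COLOR_RGB2HSV)
    notgreen=((h[:,:,1]<70)&(h[:,:,2]>70)).astype(np.uint8)
    c=np.array([555,68.])
    for far in(False,True):
        for k in range(3): 
            P=edge(d,notgreen,c,58,50,far); x,e=circ(P); c=x[:2]
        print(n,"plate far" if far else "plate",x,e,len(P),circ(P,50))
    if n=="wrist":
        V=h[:,:,2]; print("rim V along row:",V[151,95:175].tolist())
        wh=((V>210)&(h[:,:,1]<40)).astype(np.uint8)
        for k in range(3):
            P=edge(d,wh,c,88,27.5,True); x,e=circ(P,27.5); c=x[:2]; print("rim",x,e,len(P),circ(P))
E
python3 pan.py
```

```text
wrist plate [560.7  70.4  50.8] 0.32 126 (array([560.7,  70.4]), np.float64(0.77))
wrist plate far [560.5  70.9  50.4] 0.3 56 (array([560.3,  71.4]), np.float64(0.32))
rim V along row: [148, 147, 150, 148, 149, 149, 152, 166, 180, 188, 201, 216, 193, 159, 149, 148, 148, 149, 148, 147, 147, 148, 149, 163, 195, 219, 226, 227, 227, 226, 226, 225, 225, 225, 227, 228, 227, 227, 227, 226, 226, 228, 227, 227, 227, 227, 227, 228, 228, 228, 225, 226, 228, 230, 229, 227, 228, 224, 185, 152, 150, 160, 197, 229, 218, 174, 147, 145, 147, 155, 158, 174, 187, 190, 191, 191, 190, 190, 191, 191]
rim [561.1  70.2] 0.33 49 (array([560.5,  71.1,  26.7]), np.float64(0.26))
rim [561.   70.2] 0.39 51 (array([560.4,  71.2,  26.5]), np.float64(0.29))
rim [561.   70.2] 0.36 49 (array([560.4,  71.2,  26.6]), np.float64(0.28))
top plate [561.3  71.1  50.2] 0.79 126 (array([561.3,  71.1]), np.float64(0.81))
top plate far [560.8  71.2  50.5] 0.75 57 (array([561.3,  71.4]), np.float64(0.74))
```

The pan is at (560.8, 70.9): plate and rim in two views agree within 1 mm with matching radii. Next I move over it and lower.

```bash
python3 -m jog '{"grip":[1,1,1,1,1,1,1,1,1],"delta_pos":[[0.2,5,0],[0.4,10,0],[0.55,14,0],[0.55,15.8,0],[0.55,15.8,-4],[0.55,15.8,-9],[0.55,15.8,-11],[0.55,15.8,-11],[0.55,15.8,-11]],"twist":[0,0,0,0,0,0,0,0,0]}'
```

```text
time: 5.82
tcp_pos: [562.0, 68.0, 105.5]
orientation: [3.11, 0.444, 0.002]
ft_force: [0.5, 0.2, -0.6]
grip_width: 59.2
```

```bash
python3 -m jog '{"grip":[1,1,1,1,1,1,1],"delta_pos":[[0,0.12,-0.5],[0,0.12,-1],[0,0.12,-1.4],[0,0.12,-1.7],[0,0.12,-1.9],[0,0.12,-1.9],[0,0.12,-1.9]],"twist":[0,0,0,0,0,0,0]}'; python3 - <<'E'
from h import *
d=cam("side"); cv2.imwrite("pics/s3.png",cv2.resize(d["pixels"][190:310,200:330,::-1],None,fx=5,fy=5))
print(d["s"]["tcp_pos"],d["s"]["ft_force"])
E
```

```text
time: 6.7
tcp_pos: [561.2, 69.9, 85.6]
orientation: [3.11, 0.446, 0.0]
ft_force: [0.5, 0.3, -1.4]
grip_width: 58.8
[561.15085979  69.87129829  85.60744632] [ 0.49152678  0.2740912  -1.36922561]
```

View pics/s3.png

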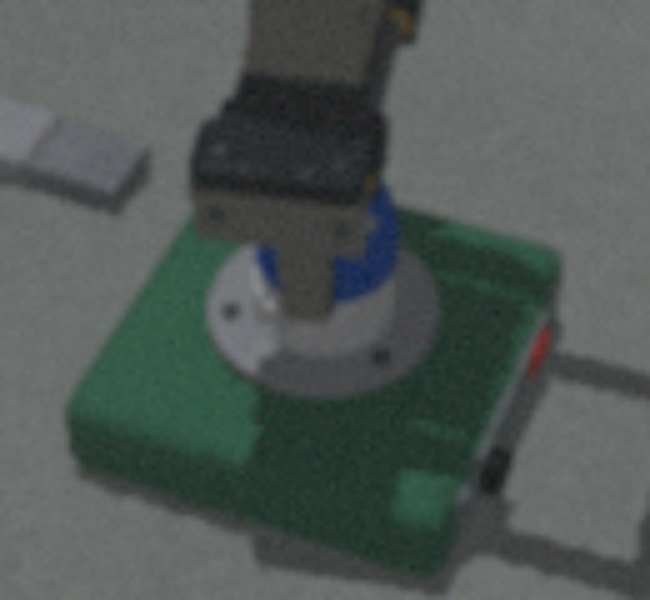

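The sieve sits over the pan, low and level, with no contact yet. I'll go down gently until the force rises.

```bash
python3 -m jog '{"grip":[1,1,1],"delta_pos":[[0,0,-0.15],[0,0,-0.15],[0,0,-0.15]],"twist":[0,0,0]}';python3 -m jog '{"grip":[1,1,1],"delta_pos":[[0,0,-0.15],[0,0,-0.15],[0,0,-0.15]],"twist":[0,0,0]}'
```

```text
time: 7.12
tcp_pos: [561.3, 69.9, 85.2]
orientation: [-3.11, -0.446, -0.001]
ft_force: [-3.3, -0.2, 11.4]
grip_width: 58.6
time: 7.5
tcp_pos: [561.5, 70.0, 84.8]
orientation: [-3.11, -0.446, -0.002]
ft_force: [-7.4, -1.7, 23.8]
grip_width: 58.8
```

```bash
python3 -m jog '{"grip":[1,-1,-1,-1,-1,-1],"delta_pos":[[0,0,0.25],[0,0,0.25],[0,0,0.25],[0,0,0.25],[0,0,0.25],[0,0,0.25]],"twist":[0,0,0,0,0,0]}';python3 -m jog '{"grip":[-1,-1,-1,-1,-1,-1,-1,-1],"delta_pos":[[0,0,2],[0,0,6],[0,0,11],[0,0,13],[0,6,13],[0,12,13],[0,14,13],[0,14,13]],"twist":[0,0,0,0,0,0,0,0]}'; python3 - <<'E'
from h import *
d=cam("wrist");save(d,"w4",[pix(d,[561,70,118])]);print(d["s"]["tcp_pos"])
for n,dd in(("wrist",d),("top",cam("top"))):
  for c in("blue",):
    for b in blobs(mask(dd,c),100):
      x,y,w,h=cv2.boundingRect(b);print(n,x,y,w,h,plane(dd,(x+w/2-.5,y+h/2-.5),104))
E
```

```text
time: 8.25
tcp_pos: [561.0, 69.9, 85.0]
orientation: [-3.11, -0.446, 0.0]
ft_force: [-0.1, 0.2, -0.5]
grip_width: 91.9
time: 9.25
tcp_pos: [560.8, 210.5, 214.8]
orientation: [3.109, 0.449, -0.001]
ft_force: [-0.7, -0.8, -0.7]
grip_width: 91.7
[560.8335339  210.51157548 214.76761796]
wrist 388 215 61 63 [560.1736533  70.4751274 104.       ]
top 224 204 21 22 [559.29028266  70.26173111 104.        ]
```

View pics/w4.png

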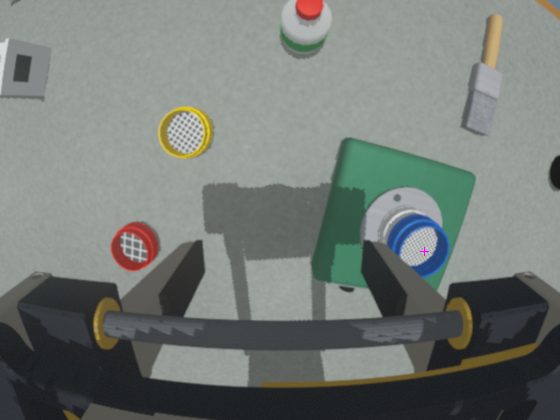

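The blue sieve stands level on the pan at (420,245). Yellow is at (186,132) and red at (134,246). Next I check its centre and height and refine yellow and red from this view.

```bash
cat > rim.py <<'E'
import sys
from pan import *
# usage: rim.py cam colour x y z_rim ...
a=sys.argv[1:]; d=cam(a[0])
for i in range(1,len(a),4):
    c=np.array([float(a[i+1]),float(a[i+2])]); z=float(a[i+3]); m=mask(d,a[i])
    for k in range(4):
        P=edge(d,m,c,z,27.5,True); x,e=circ(P,27.5); c=x[:2]
    print(a[i],z,"fixed r:",x,e,"free:",circ(P)[0],len(P))
E
python3 rim.py wrist blue 560 70 118 yellow 593 337 38 red 435 370 38; python3 rim.py top blue 560 70 118 yellow 593 337 38 red 435 370 38
```

```text
blue 118.0 fixed r: [561.   70.8] 1.75 free: [560.1  64.5  22.2] 57
yellow 38.0 fixed r: [593.3 335.7] 0.31 free: [593.2 336.2  27.1] 57
red 38.0 fixed r: [435.3 373.4] 0.71 free: [433.6 374.8  25.8] 57
blue 118.0 fixed r: [559.7  69.4] 0.88 free: [558.6  68.9  28.5] 57pan.py:4: RuntimeWarning: Mean of empty slice.
  c0=[*P.mean(0)]+([] if r else [40])
  ret = ret.dtype.type(ret / rcount)
Traceback (most recent call last):
  File "rim.py", line 8, in <module>
    P=edge(d,m,c,z,27.5,True); x,e=circ(P,27.5); c=x[:2]
                                   ~~~~^^^^^^^^
  File "pan.py", line 4, in circ
    c0=[*P.mean(0)]+([] if r else [40])
       ^^^^^^^^^^^^
TypeError: Value after * must be an iterable, not numpy.float64
```

```bash
python3 -m jog '{"grip":[-1,-1,-1,-1,-1,-1,-1,-1,-1],"delta_pos":[[2,6,0],[3.2,12,0],[3.2,12.6,-3],[3.2,12.6,-9],[3.2,12.6,-15],[3.2,12.6,-19],[3.2,12.6,-21],[3.2,12.6,-21],[3.2,12.6,-21]],"twist":[0,0,0,0,0,0,0,0,0]}'; python3 -m jog '{"grip":[1,1,1,1,1,1,1],"delta_pos":[[0,0,0],[0,0,0],[0,0,0],[0,0,0],[0,0,0],[0,0,0],[0,0,0]],"twist":[0,0,0,0,0,0,0]}' 20
```

```text
time: 10.58
tcp_pos: [594.5, 336.2, 7.0]
orientation: [-3.109, -0.445, -0.004]
ft_force: [-0.1, 0.2, -0.1]
grip_width: 91.5
time: 11.45
tcp_pos: [593.2, 336.0, 5.4]
orientation: [-3.11, -0.446, -0.0]
ft_force: [-2.1, 0.0, 5.0]
grip_width: 58.6
```

```bash
python3 -m jog '{"grip":[1,1,1,1,1,1,1,1,1,1],"delta_pos":[[0,0,3],[0,0,9],[0,0,15],[0,0,21],[-0.7,-6,21],[-1.4,-12,21],[-2.1,-18,21],[-2.8,-24,21],[-3.2,-26.6,21],[-3.2,-26.6,21]],"twist":[0,0,0,0,0,0,0,0,0,0]}';python3 -m jog '{"grip":[1,1,1,1,1,1,1],"delta_pos":[[0,0,-4],[0,0,-7],[0,0,-8.3],[0,0,-9],[0,0,-9.6],[0,0,-9.6],[0,0,-9.6]],"twist":[0,0,0,0,0,0,0]}'
```

```text
time: 12.7
tcp_pos: [560.6, 68.2, 214.8]
orientation: [3.11, 0.442, -0.001]
ft_force: [-0.3, 0.2, -1.1]
grip_width: 58.9
time: 13.58
tcp_pos: [561.5, 69.9, 119.7]
orientation: [-3.11, -0.446, -0.002]
ft_force: [-0.3, -0.2, -0.8]
grip_width: 58.7
```

```bash
python3 -m jog '{"grip":[1,1,1,1],"delta_pos":[[0,0,-0.2],[0,0,-0.4],[0,0,-0.4],[0,0,-0.4]],"twist":[0,0,0,0]}';python3 -m jog '{"grip":[1,1,1],"delta_pos":[[0,0,-0.2],[0,0,-0.2],[0,0,-0.2]],"twist":[0,0,0]}'
```

```text
time: 14.08
tcp_pos: [561.3, 69.9, 115.4]
orientation: [3.11, 0.446, 0.001]
ft_force: [-0.4, 0.0, 4.3]
grip_width: 58.8
time: 14.45
tcp_pos: [561.6, 69.9, 114.9]
orientation: [3.11, 0.446, 0.002]
ft_force: [-5.6, -0.7, 20.5]
grip_width: 58.9
```

```bash
python3 -m jog '{"grip":[1,-1,-1,-1,-1,-1],"delta_pos":[[0,0,0.2],[0,0,0.2],[0,0,0.2],[0,0,0.2],[0,0,0.2],[0,0,0.2]],"twist":[0,0,0,0,0,0]}';python3 -m jog '{"grip":[-1,-1,-1,-1,-1,-1,-1,-1,-1,-1],"delta_pos":[[0,0,2],[0,0,6],[0,0,10],[-1,6,10],[-3,12,10],[-5,18,10],[-7,23,10],[-7.6,24,10],[-7.6,24,10],[-7.6,24,10]],"twist":[0,0,0,0,0,0,0,0,0,0]}'; python3 rim.py wrist yellow 561 70 148 red 435 373 38; python3 - <<'E'
from h import *
d=cam("wrist");save(d,"w5",[pix(d,[561,70,148]),pix(d,[435,374,38])])
E
```

```text
time: 15.2
tcp_pos: [561.1, 69.9, 115.0]
orientation: [-3.11, -0.446, 0.0]
ft_force: [-0.7, -0.9, 0.0]
grip_width: 92.2
time: 16.45
tcp_pos: [485.6, 308.6, 215.0]
orientation: [3.11, 0.444, 0.0]
ft_force: [0.5, -0.6, -0.2]
grip_width: 91.9
yellow 148.0 fixed r: [560.9  70.4] 0.46 free: [560.9  69.5  26.8] 56
red 38.0 fixed r: [436.  374.4] 0.43 free: [434.8 374.8  26.5] 57
```

View pics/w5.png

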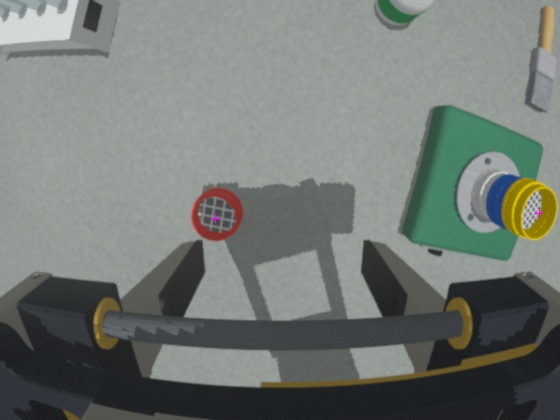

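Yellow sits on blue at (537,210), coaxial at (560.9,70.4). Red is at (217,214), giving (435.7,374.3). I'll pick red.

```bash
python3 -m jog '{"grip":[-1,-1,-1,-1,-1,-1,-1,-1],"delta_pos":[[-3,4,0],[-4.9,6.4,0],[-4.9,6.4,-6],[-4.9,6.4,-12],[-4.9,6.4,-17],[-4.9,6.4,-21],[-4.9,6.4,-21],[-4.9,6.4,-21]],"twist":[0,0,0,0,0,0,0,0]}'; python3 -m jog '{"grip":[1,1,1,1,1,1,1],"delta_pos":[[0,0,0],[0,0,0],[0,0,0],[0,0,0],[0,0,0],[0,0,0],[0,0,0]],"twist":[0,0,0,0,0,0,0]}' 20
```

```text
time: 17.55
tcp_pos: [436.7, 373.1, 5.0]
orientation: [3.11, 0.444, -0.0]
ft_force: [0.2, 0.1, -0.4]
grip_width: 91.6
time: 18.42
tcp_pos: [436.2, 374.0, 5.4]
orientation: [-3.11, -0.446, -0.0]
ft_force: [-0.8, -0.0, 6.1]
grip_width: 59.7
```

```bash
python3 -m jog '{"grip":[1,1,1,1,1,1,1,1,1,1],"delta_pos":[[0,0,4],[0,0,10],[0,0,16],[1,-2.4,21],[3.3,-8,21],[5.6,-13.6,21],[7.9,-19.2,21],[10.2,-24.8,21],[12.5,-30.4,21],[12.5,-30.4,21]],"twist":[0,0,0,0,0,0,0,0,0,0]}';python3 -m jog '{"grip":[1,1,1,1,1,1,1],"delta_pos":[[0,0,0],[0,0,-3],[0,0,-5],[0,0,-6],[0,0,-6.6],[0,0,-6.6],[0,0,-6.6]],"twist":[0,0,0,0,0,0,0]}'
```

```text
time: 19.68
tcp_pos: [562.0, 66.4, 214.7]
orientation: [3.11, 0.439, -0.0]
ft_force: [0.0, 0.9, -1.0]
grip_width: 59.8
time: 20.55
tcp_pos: [561.5, 70.1, 149.7]
orientation: [-3.11, -0.446, -0.002]
ft_force: [-0.9, -0.6, -0.3]
grip_width: 60.2
```

```bash
python3 -m jog '{"grip":[1,1,1,1],"delta_pos":[[0,0,-0.2],[0,0,-0.4],[0,0,-0.4],[0,0,-0.4]],"twist":[0,0,0,0]}'
```

```text
time: 21.05
tcp_pos: [561.3, 69.9, 145.4]
orientation: [3.11, 0.446, 0.001]
ft_force: [0.2, -0.0, 3.4]
grip_width: 59.7
```

```bash
python3 -m jog '{"grip":[1,1,1],"delta_pos":[[0,0,-0.2],[0,0,-0.2],[0,0,-0.2]],"twist":[0,0,0]}'
```

```text
time: 21.42
tcp_pos: [561.8, 69.9, 145.0]
orientation: [3.11, 0.446, 0.003]
ft_force: [-5.0, -1.1, 19.1]
grip_width: 60.0
```

```bash
python3 -m jog '{"grip":[1,-1,-1,-1,-1,-1],"delta_pos":[[0,0,0.2],[0,0,0.2],[0,0,0.2],[0,0,0.2],[0,0,0.2],[0,0,0.2]],"twist":[0,0,0,0,0,0]}';python3 -m jog '{"grip":[-1,-1,-1,-1,-1,-1,-1,-1,-1,-1],"delta_pos":[[0,0,3],[0,0,7],[-2,-6,7],[-4,-12,7],[-6,-18,7],[-8,-24,7],[-10,-30,7],[-12,-34,7],[-12.5,-35,7],[-12.5,-35,7]],"twist":[0,0,0,0,0,0,0,0,0,0]}'; python3 -m jog '{"grip":[-1,-1],"delta_pos":[[0,0,0],[0,0,0]],"twist":[0,0]}'; python3 - <<'E'
from h import *
d=cam("wrist");save(d,"w6",[pix(d,[561,70,178]),pix(d,[429,-340,26])]);print(d["s"]["tcp_pos"])
for b in blobs(mask(d,"white"),300):
    x,y,w,h=cv2.boundingRect(b);print(x,y,w,h,plane(d,(x+w/2-.5,y+h/2-.5),26))
E
python3 rim.py wrist red 561 70 178
```

```text
time: 22.18
tcp_pos: [561.1, 69.9, 145.0]
orientation: [3.11, 0.446, -0.0]
ft_force: [0.5, 0.4, -1.2]
grip_width: 91.7
time: 23.42
tcp_pos: [436.0, -280.2, 215.1]
orientation: [-3.11, -0.443, -0.0]
ft_force: [1.6, 0.1, 0.2]
grip_width: 91.9
time: 23.68
tcp_pos: [436.7, -279.0, 215.1]
orientation: [-3.109, -0.448, -0.0]
ft_force: [-0.2, -0.1, 0.4]
grip_width: 91.9
[ 436.71065637 -279.00302828  215.08562027]pan.py:4: RuntimeWarning: Mean of empty slice.
  c0=[*P.mean(0)]+([] if r else [40])
  ret = ret.dtype.type(ret / rcount)
Traceback (most recent call last):
  File "rim.py", line 8, in <module>
    P=edge(d,m,c,z,27.5,True); x,e=circ(P,27.5); c=x[:2]
                                   ~~~~^^^^^^^^
  File "pan.py", line 4, in circ
    c0=[*P.mean(0)]+([] if r else [40])
       ^^^^^^^^^^^^
TypeError: Value after * must be an iterable, not numpy.float64
```

View pics/w6.png

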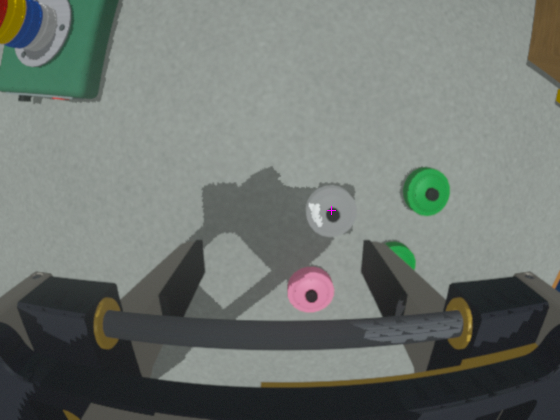

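The lid is in the arm's shadow at (331,210), with its knob at (332,214), and it is clear of pink and green. Red is seen on top of the stack, cut off at the left edge.

```bash
python3 - <<'E'
from h import *
d=cam("wrist"); g=cv2.cvtColor(d["pixels"],cv2.COLOR_RGB2GRAY); print(d["s"]["tcp_pos"])
print(g[210,295:370].tolist())
k=(g<50).astype(np.uint8); k[:, :300]=0; k[:,365:]=0; k[:195]=0; k[232:]=0
b=max(blobs(k,20),key=len); x,y,w,h=cv2.boundingRect(b); u=(x+w/2-.5,y+h/2-.5)
print("knob",u,w,h,plane(d,u,35))
print("disc",plane(d,(331,210.5),22))
t=cam("top"); 
for b in blobs(mask(t,"white"),60):
    x,y,w,h=cv2.boundingRect(b)
    if abs(x-365)<15: print("top",x,y,w,h,plane(t,(x+w/2-.5,y+h/2-.5),22))
E
```

```text
[ 436.59598663 -279.28240941  215.09810376]
[100, 99, 98, 101, 100, 100, 102, 102, 103, 105, 117, 135, 143, 145, 153, 177, 202, 206, 208, 213, 218, 220, 220, 218, 200, 165, 148, 147, 147, 147, 145, 128, 94, 64, 57, 57, 58, 56, 54, 57, 59, 64, 89, 119, 139, 145, 147, 147, 146, 145, 146, 146, 147, 147, 145, 146, 145, 146, 147, 146, 147, 149, 151, 151, 151, 151, 152, 151, 150, 153, 153, 152, 150, 151, 149]Traceback (most recent call last):
  File "<stdin>", line 5, in <module>
ValueError: max() iterable argument is empty
```

```bash
python3 - <<'E'
from h import *
d=cam("wrist"); g=cv2.cvtColor(d["pixels"],cv2.COLOR_RGB2GRAY); print(d["s"]["tcp_pos"])
k=(g<85).astype(np.uint8)[198:232,315:350].copy()
for b in blobs(k,20):
    x,y,w,h=cv2.boundingRect(b); u=(x+w/2-.5+315,y+h/2-.5+198); print("knob",u,w,h,plane(d,u,35))
print("disc",plane(d,(331,210.5),22))
c=g[180:242,300:362]; print(g[180:242,331].tolist())
t=cam("top"); 
for b in blobs(mask(t,"white"),60):
    x,y,w,h=cv2.boundingRect(b)
    if abs(x-365)<15: print("top",x,y,w,h,plane(t,(x+w/2-.5,y+h/2-.5),22))
E
```

```text
[ 436.47318636 -279.44448969  215.08756021]
knob (332.0, 214.0) 13 13 [ 426.20474366 -340.62696202   35.        ]
disc [ 426.85278099 -341.17705792   22.        ]
[150, 152, 145, 123, 118, 131, 136, 142, 145, 147, 148, 148, 147, 146, 148, 151, 152, 152, 151, 151, 152, 149, 150, 151, 150, 148, 138, 106, 69, 55, 56, 54, 57, 55, 56, 52, 55, 55, 55, 55, 65, 97, 132, 144, 146, 145, 145, 146, 144, 145, 144, 145, 145, 146, 146, 142, 129, 108, 102, 101, 102, 115]
top 370 295 17 16 [ 299.56189635 -350.49541352   22.        ]
```

```bash
python3 -m jog '{"grip":[-1,-1,-1,-1,-1,-1,-1,-1],"delta_pos":[[-0.5,-4,0],[-0.9,-6.1,0],[-0.9,-6.1,-6],[-0.9,-6.1,-12],[-0.9,-6.1,-17],[-0.9,-6.1,-21],[-0.9,-6.1,-21],[-0.9,-6.1,-21]],"twist":[0,0,0,0,0,0,0,0]}'; python3 -m jog '{"grip":[1,1,1,1,1,1,1],"delta_pos":[[0,0,0],[0,0,0],[0,0,0],[0,0,0],[0,0,0],[0,0,0],[0,0,0]],"twist":[0,0,0,0,0,0,0]}' 20
```

```text
time: 24.92
tcp_pos: [426.9, -341.1, 4.9]
orientation: [-3.109, -0.445, 0.001]
ft_force: [0.8, 0.3, -0.8]
grip_width: 91.7
time: 25.8
tcp_pos: [427.2, -341.2, 5.4]
orientation: [3.11, 0.446, 0.0]
ft_force: [-0.7, 0.4, 6.0]
grip_width: 59.7
```

```bash
python3 -m jog '{"grip":[1,1,1,1,1,1,1,1,1,1],"delta_pos":[[0,0,4],[0,0,10],[0,0,16],[2,4,22],[4.5,9,22],[7,14,22],[9.5,19,22],[12,24,22],[13.4,26.1,22],[13.4,26.1,22]],"twist":[0,0,0,0,0,0,0,0,0,0]}';python3 -m jog '{"grip":[1,1],"delta_pos":[[0,0,0],[0,0,0]],"twist":[0,0]}'; python3 rim.py wrist red 561 70 178; python3 - <<'E'
from h import *
d=cam("wrist");save(d,"w7",[pix(d,[561,70,178])]);print(d["s"]["tcp_pos"])
E
```

```text
time: 27.05
tcp_pos: [561.5, -78.6, 224.6]
orientation: [-3.109, -0.45, 0.001]
ft_force: [-0.2, 0.3, -1.3]
grip_width: 59.4
time: 27.3
tcp_pos: [560.5, -81.2, 225.0]
orientation: [3.11, 0.444, -0.001]
ft_force: [-0.1, 0.4, -0.1]
grip_width: 59.3
red 178.0 fixed r: [560.1  68. ] 0.38 free: [559.5  69.1  26.4] 57
[560.56539844 -81.1169027  225.03615045]
```

View pics/w7.png

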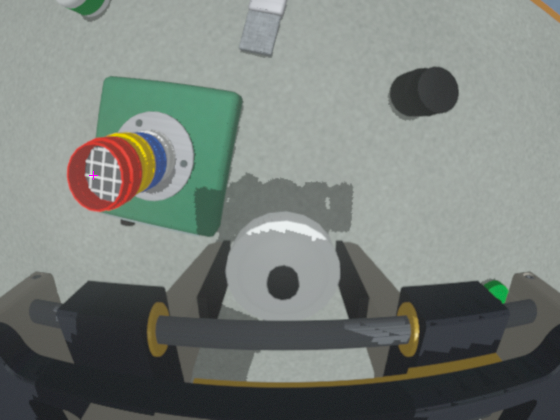

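The column stands coaxial with red on top (rim centre (97,174)), and the lid is level in the jaws. I'll place it.

```bash
python3 -m jog '{"grip":[1,1,1,1,1,1,1,1,1,1],"delta_pos":[[0,5,0],[0,10,0],[0,14,0],[0,15,0],[0,15,0],[0,15,-2],[0,15,-3.8],[0,15,-4.5],[0,15,-4.5],[0,15,-4.5]],"twist":[0,0,0,0,0,0,0,0,0,0]}'
```

```text
time: 28.65
tcp_pos: [561.5, 69.7, 180.6]
orientation: [3.11, 0.446, 0.001]
ft_force: [-0.7, 0.8, 0.3]
grip_width: 59.7
```

```bash
python3 -m jog '{"grip":[1,1,1,1],"delta_pos":[[0,0,-0.2],[0,0,-0.4],[0,0,-0.5],[0,0,-0.5]],"twist":[0,0,0,0]}'
```

```text
time: 29.15
tcp_pos: [561.2, 70.0, 175.3]
orientation: [-3.11, -0.446, -0.0]
ft_force: [-1.2, 0.5, 2.1]
grip_width: 59.6
```

```bash
python3 -m jog '{"grip":[1,1,1],"delta_pos":[[0,0,-0.2],[0,0,-0.2],[0,0,-0.2]],"twist":[0,0,0]}'
```

```text
time: 29.52
tcp_pos: [561.9, 70.0, 175.1]
orientation: [-3.11, -0.446, -0.003]
ft_force: [-3.7, -0.5, 16.2]
grip_width: 59.6
```

Contact came at the expected height. Release, retreat and check.

```bash
python3 -m jog '{"grip":[1,-1,-1,-1,-1,-1],"delta_pos":[[0,0,0.2],[0,0,0.2],[0,0,0.2],[0,0,0.2],[0,0,0.2],[0,0,0.2]],"twist":[0,0,0,0,0,0]}';python3 -m jog '{"grip":[-1,-1,-1,-1,-1,-1,-1,-1,-1],"delta_pos":[[0,0,2],[0,0,5],[0,0,8],[-1,-5,8],[-2,-10,8],[-3,-15,8],[-3,-16,8],[-3,-16,8],[-3,-16,8]],"twist":[0,0,0,0,0,0,0,0,0]}'; python3 - <<'E'
from h import *
d=cam("wrist");save(d,"w8",[pix(d,[561,70,218])]);print(d["s"]["tcp_pos"])
s=cam("side"); cr=cv2.resize(s["pixels"][170:310,200:330,::-1],None,fx=3,fy=3)
a=cv2.imread("pics/w8.png"); cv2.imwrite("pics/w8.png",np.hstack([a[:420,:400],cr[:420]]))
for n,c in((d,"red"),(d,"yellow"),(d,"blue"),):
  for b in blobs(mask(n,c),150):
    x,y,w,h=cv2.boundingRect(b);print(c,x,y,w,h)
E
```

```text
time: 30.28
tcp_pos: [561.1, 69.9, 175.0]
orientation: [-3.11, -0.446, 0.0]
ft_force: [-0.6, 0.4, 0.5]
grip_width: 91.9
time: 31.4
tcp_pos: [531.4, -89.1, 255.0]
orientation: [-3.109, -0.447, -0.0]
ft_force: [0.6, 1.0, 0.0]
grip_width: 91.7
[531.3794998  -89.05961803 255.01727868]
yellow 262 343 275 45
yellow 94 299 26 50
yellow 446 298 27 51
yellow 128 100 37 57
```

View pics/w8.png

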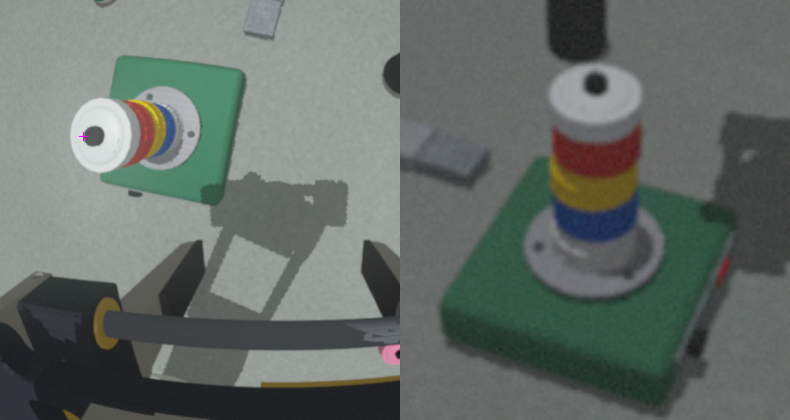

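The column is straight and evenly banded in both views; my mark was drawn 10 mm too high. One numeric check of the knob, then I hand in.

```bash
python3 - <<'E'
from h import *
d=cam("wrist"); print("knob at z=206:",plane(d,(93.5,136),206).round(1))
print(arm.sense()["ft_force"]); print(arm.finish_job())
E
```

```text
knob at z=206: [560.3  68.4 206. ]
[-0.38590811  0.07877899 -0.01510587]
the job is handed in; nothing more can be done
None
```

I built the column on the pan in the required order (blue, yellow, red, then the white lid), let each piece go, and handed the job in at about 31.5 s of the 109 s allowed. No verdict was reported.

**Seating:** Each piece met resistance at the height expected for a full seat. Contact came at TCP heights of about 85, 115, 145 and 175 mm, so each layer added 30 mm. I pressed each one down with about 16–24 N before releasing it.

**Alignment:** The pan axis measured (560.8, 70.9) mm.

| Piece | Measured centre (mm) |
|---|---|
| Blue rim | (561.0, 70.8) |
| Yellow rim | (560.9, 70.4) |
| Red rim | (560.1, 68.0) |
| Lid knob | (560.3, 68.4) |

- **Largest offset:** Red and the lid are about 2–3 mm from the pan axis, inside the 5 mm limit. Part of that is noise in the arm's position reading, about 1–2 mm.
- **Final pictures:** The last views show a straight, evenly banded column with the gripper clear of it.

**Checks that disagreed or failed:**
- The wrist-camera fit for the blue rim was poor: mean residual 1.75 mm, free-fit radius 22 mm instead of 27.5. The top camera gave (559.7, 69.4).
- One alignment mark on the final picture was drawn 10 mm too high. I replaced it with the knob measurement.
- My first red rim check failed because red was cut off at the edge of the picture, so I repeated it from a better position.
- I did not measure the bystanders again at the end. The arm never went near the bottle, jar or brush.

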